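# Sort underglaze pots and press the tray's label holder home

### The arm

A 6-joint arm with a two-finger parallel gripper is mounted at the origin on the work surface. World frame = base frame: x ahead of the robot, y to its left, z up, the work surface at z = 0. Lengths are in mm, angles in degrees, forces in N, time in s.
With the tool pointing down it reaches from about 350 to 975 mm from the base axis. Payload 7.1 kg.
Tool frame: the origin (TCP) lies at the very end of the fingers, on their centre line; the grasp point (between the pads) lies 19 mm behind it; z points along the fingers, y is the line along which they close (so a half turn about z gives the same grasp; the last joint's range is limited). The gripper opens to 88 mm and grips with 3 to 60 N. Pads are 20 mm wide; open, the fingers measure 115 mm over their backs; the gripper's body (75 mm by 178 mm) begins 61 mm behind the grasp point.
Start: joints at [62.166, 24.242, 93.386, -0, 62.372, -1.089], TCP at [281.237, 558.131, 222.675] pointing down, gripper open.
Joint ranges: [-172.04, 172.04], [-51.8, 120.97], [4.93, 147.93], [-75.15, 255.16], [6.16, 154.13], [-145.62, 145.62]. Speed limits (degrees/s): [136.94, 136.94, 172.46, 180, 180, 180].

### API

Orientations are given as a 3x3 rotation matrix whose columns are the frame's x, y, z axes.
In Python, from bench import robot gives the robot as it stands.
- The arm moves only by the tool move_arm, never from a script. Its argument "rows" is text: rows parted by semicolons, each of 5 numbers parted by spaces: the shift along the tool's x, y, z in mm, then the turn about the tool's z in rad, then the finger opening in mm, from 0 to 87.8. A call has 1 to 12 rows; each row shifts and turns the commanded pose from where the row before left it, along the tool's axes as they then stand; what a row does not reach is not made up. A row lasts 1/8 s, in which the tool goes at most 62.5 mm and 10.7 degrees, less where a joint would pass 70% of its speed; a pose out of reach is approached as far as the arm can. A call is refused whole if a number of a shift passes 62.5 or a number of a turn 0.188, either way. A call with a gripper value outside its range is refused whole. The fingers move at their own pace and stop on an object; "force" is the grip in N (left out, the last holds). Time passes only in rows, so rows that do not move let the fingers close. It gives the time, the measured TCP pose, the force, the opening and the grip force at its end, in the units of the state.
- robot.observe(): the state, without advancing time (a new reading comes with each control period).
- robot.read_camera(name): name is "scene" or "top"; returns a dict with "pixels" (400x640x3 uint8, red, green, blue), "K" (3x3 intrinsics, pixels), "distortion" ([k1, k2, p1, p2, k3] as OpenCV has them; the pictures are not rectified), "R" (3x3) and "t" (3): a world point X has camera coordinates R X + t. Camera axes: x right, y down, z forward; pixel columns grow to the right and rows downward; lengths in mm; the calibration is good to about 2 mm. A picture is of the moment at which its call begins. There is no depth.
- robot.close_job(): hands the job in; it is judged then, once.
Trained networks look in a picture, given as the dict that the camera call returned (one of the last four; its "shot" number tells which), for a name from the list of things; names that differ only in an ending like _2 or _b are one class to them, and where a whole thing is asked for, a point or a joint stands for the part that bears it (a point fixed in the world has none). Each returns a list of dicts, best first, with "confidence" (0 to 1); they miss things now and then, are a little off and sometimes report something else, mostly with a low value. They report only what shows in the picture. A call takes as long as a camera call. They do not tell look-alikes from the thing itself.
- robot.boxes_of(picture, label): "xyz" ([x, y, z] in mm, in the coordinates of the camera as it stood for that picture, good to about 4 mm: the middle of the surface that is visible of it).
- robot.tip_of(picture, label): "xyz" ([x, y, z] in mm, in the coordinates of the camera as it stood for that picture, good to about 4 mm: a listed point, or the origin of a listed thing).
The state is a dict: "clock": time; "qpos": joint angles; "qvel": joint speeds; "effort": joint torques, N m; "ee_pos": TCP position; "eef_rot": TCP orientation; "ft_force": force on the tool from outside, world axes, zero at the start; "torque": the same for the moment, N m; "gripper_width": finger opening in mm; "grip_force": force on a finger pad.
Only numpy, scipy, OpenCV 4.12 (cv2) and the standard library are available. Lean on these libraries where they do the work, as an engineer would, in place of code of your own. Each camera call takes 0.05 s, during which the arm holds its last target. There are 200 camera calls.

### The job

Put the two loose underglaze pots away, each standing upright on the floor of the tray that has the colour of its lid. Then take the blue label holder out of the wooden stand and push it straight down behind the spring lip on the shelf edge in front of the blue tray, centred in the lip with its card facing out from the shelf, until its foot sits fully home on the ledge; finish while still holding it and pressing it down firmly, so that the tape under its foot can take. Leave the green holder and the other things on the table where they are.

Things in the scene. Friction and masses are not known exactly. Their poses are not given: they have to be found in the camera images.
- pot_blue: Loose underglaze pot with a blue lid and blue band, to be put away: upright cylinder standing on the table, 65 mm high, white body 42 mm in diameter, screw lid 44 mm in diameter over its top 16 mm. About 110 g (varies). Origin at the centre of its underside, z up.
- pot_yellow: The same pot with a yellow lid and band.
- tray_blue: Blue open tray fixed on the shelf, outside 158 mm deep (x) by 118 mm (y); walls 30 mm high, 4 mm thick, floor 4 mm. Origin: centre of its underside; x points from front (robot side) to back, z up. Immovable stock pots of the same size stand at x = +50, y = +-27 mm; the front, about x = -35, y = 0, is empty. Trays stand 130 mm apart, their order varies.
- tray_yellow: The same tray in yellow with yellow stock. Its label holder is already fitted in front of it (fixed, 10 mm thick, at x = -123 mm, top 66 mm above the tray's underside).
- tray_red: The same tray in red with red stock and a fitted red label holder; nothing belongs in it now.
- shelf: Low plywood shelf riser, fixed, 200 mm deep (x) by 410 mm (y), board 22 mm thick with its top 75 mm above the table and a smooth aluminium trim on its front edge. Origin on the table under its centre; x axis from the front edge (robot side, at x = -100 mm) to the back. The trays stand on it.
- rail: Aluminium ledge, fixed, along under the shelf's front edge, sticking out 16 mm; its top is 20 mm below the board's top (55 mm above the table). Frame as the shelf. In each of three bays (130 mm apart) a steel spring lip 70 mm wide stands on it, making a slot between lip and board edge that is open at the top; see lip1.
- blue_slot (a point): Where the blue holder's foot belongs: the middle of the slot behind the lip before the blue tray, on the ledge's top, 3 mm in front of the board's edge and 20 mm below the board's top; axes as the blue tray. In the blue tray's frame: x = -123, y = 0, z = -20 mm.
- label_blue: Blue plastic label holder to be fitted, 60 mm wide (its y), 86 mm high (z), 45 g. The upper 60 mm is a frame 10 mm thick (x), its card on the front, facing along its -x. The lower 26 mm is a tongue 6 mm thick, 56 mm wide, its foot tapered and rounded to 4 mm, tape under it. Origin: middle of the foot's underside. It stands upright in the stand's groove, foot 32 mm above the table, width along the groove.
- label_green: The same holder in green, a spare: it stands in the same groove 80 mm (centre to centre) from the blue one, in either order, and stays there.
- lip1 (a joint): Spring lip of the middle bay, rad, 0 at rest, grows as it opens. Hinged on the ledge 10 mm before the board's edge, it leans in to a rounded throat 4.5 mm from the board's edge, 15 mm above the ledge, then flares to a mouth 9 mm wide, 23 mm above it (3 mm over the board's top). The 6 mm tongue springs it open about 0.1 rad and is squeezed with 2 to 3 N: passing the throat takes up to about 8 N, the rest 1 to 2 N, then it stops hard.
- lip0 (a joint): The same spring lip of the bay at the shelf's -y end.
- lip2 (a joint): The same spring lip of the bay at the shelf's +y end.
- stand: Wooden stand, fixed, 170 mm long (x) by 60 mm by 50 mm high, with a groove 7 mm wide and 18 mm deep along its length (x) in the middle of its top. Origin under its centre, on the table.
- rolling_pin: Bystander: a wooden rolling pin (60 mm thick, 200 mm barrel, 340 mm over the handles). Loose on the table; leave it alone. Origin under its middle.
- bisque_cup: Bystander: a fired, unglazed pinkish cup (72 mm wide, 80 mm high). Loose on the table; leave it alone. Origin under its middle.
- bisque_bowl: Bystander: a fired, unglazed pinkish bowl (120 mm wide, 55 mm high). Loose on the table; leave it alone. Origin under its middle.
- glaze_brush: Bystander: a brush lying flat, 190 mm long. Loose on the table; leave it alone. Origin under its middle.
- wood_rib: Bystander: a flat dark wooden modelling rib, 100 x 45 x 8 mm. Loose on the table; leave it alone. Origin under its middle.
Not all that is in view belongs to the job. Of the things that look like the pot_blue, the largest one is meant.

How it is judged (in metres and radians):
At the end, for the whole second after the job is handed in: Each pot stands at rest, upright (0.12 rad), on the floor of its colour's tray. The blue holder is in the blue slot: within 4 mm across, 10 mm along, 2.5 mm of the ledge; upright and square within 0.1 rad, card outward. Fingers hold it (over 2 N) and press it on the ledge with over 4 N (x of pot_blue in the frame of tray_blue between -0.075 and 0.075 m and y of pot_blue in the frame of tray_blue between -0.055 and 0.055 m and z of pot_blue in the frame of tray_blue between 0 and 0.01 m and angle between each of pot_blue, pot_yellow's own z axis and vertical below 0.12 rad and linear speed of each of pot_blue, pot_yellow below 0.02 m/s and x of pot_yellow in the frame of tray_yellow between -0.075 and 0.075 m and y of pot_yellow in the frame of tray_yellow between -0.055 and 0.055 m and z of pot_yellow in the frame of tray_yellow between 0 and 0.01 m and x of label_blue in the frame of blue_slot between -0.004 and 0.004 m and y of label_blue in the frame of blue_slot between -0.01 and 0.01 m and z of label_blue in the frame of blue_slot between -0.004 and 0.0025 m and angle between label_blue's own z axis and vertical below 0.1 rad and angle between the x axis of label_blue and the x axis of tray_blue, either way round below 0.1 rad and x of tray_blue in the frame of label_blue above 0.05 m and contact force between label_blue and rail above 4 N and contact force between the fingers and label_blue above 2 N); the arm keeps its last pose, push and grip.
It fails at once if the green label holder is moved by more than 25 mm (distance of label_green from where it was at the start of the episode above 0.025 m).
It fails at once if a bystander on the table is pushed by more than 40 mm (distance of any of rolling_pin, bisque_cup, bisque_bowl, glaze_brush, wood_rib from where it was at the start of the episode above 0.04 m).
It also fails if it takes over 69 s, if anything falls off the work surface, if the arm or the gripper's body presses on something with over 40 N, if the wrist force passes 120 N, or if a joint passes its speed limit or range.

## Working session

There is one attempt and no reset: what is moved stays moved. The work goes in short steps, Python scripts to look and compute and a tool call to move; the robot and the scene stay as the last step left them, time stands still between calls to the robot, and variables do not carry over. Pictures are saved under pics/ and viewed, at most 10 in all, crops included, and the job is handed in when it is done.

Besides the shell and the picture viewer there is one more tool, called as name(argument=value, ...) on one line, values as JSON. move_arm: Moves the arm, as the interface text tells. Its arguments: {"type":"object","properties":{"rows":{"type":"string"},"force":{"type":"number"}},"required":["rows"]}

```bash
mkdir -p pics
cat > h.py <<'E'
import numpy as np, cv2
from bench import robot
def shot(n,save=None):
    p=robot.read_camera(n)
    if save: cv2.imwrite('pics/'+save,cv2.cvtColor(np.array(p['pixels']),cv2.COLOR_RGB2BGR))
    return p
def w(p,xyz): return np.array(p['R']).T@(np.array(xyz)-np.array(p['t']))
def pix(p,X):
    return cv2.projectPoints(np.array(X,float).reshape(-1,1,3),cv2.Rodrigues(np.array(p['R'],float))[0],np.array(p['t'],float),np.array(p['K'],float),np.array(p['distortion'],float))[0].reshape(-1,2)
def ray(p,u,v,z):
    "world point on plane z through pixel"
    n=cv2.undistortPoints(np.array([[[u,v]]],float),np.array(p['K'],float),np.array(p['distortion'],float))[0,0]
    R=np.array(p['R']);c=-R.T@np.array(p['t']);d=R.T@np.array([n[0],n[1],1]);return c+d*(z-c[2])/d[2]
E
python3 - <<'E'
from h import *
for n in("top","scene"):
    p=shot(n,n+'0.png')
    print(n,'cam',(-np.array(p['R']).T@np.array(p['t'])).round())
    for l in "pot_blue pot_yellow tray_blue tray_yellow tray_red shelf blue_slot label_blue label_green stand rolling_pin bisque_cup bisque_bowl glaze_brush wood_rib".split():
        o=[]
        for d in robot.tip_of(p,l)[:4]:
            X=w(p,d['xyz']);o.append((round(d['confidence'],2),X.round().tolist(),pix(p,X)[0].round().tolist()))
        print(l,*o)
o=robot.observe();print(o['clock'],o['ee_pos'],o['eef_rot'],o['gripper_width'])
E
```

```text
top cam [ 375.   14. 1095.]
pot_blue (0.78, [390.0, -342.0, -2.0], [446.0, 252.0]) (0.69, [317.0, -394.0, 3.0], [466.0, 278.0]) (0.47, [467.0, -367.0, 1.0], [455.0, 226.0])
pot_yellow (0.77, [408.0, -189.0, 2.0], [394.0, 245.0]) (0.72, [418.0, 184.0, 1.0], [264.0, 239.0])
tray_blue (0.84, [631.0, -18.0, 73.0], [336.0, 162.0])
tray_yellow (0.81, [633.0, 113.0, 78.0], [288.0, 160.0])
tray_red (0.77, [637.0, -148.0, 77.0], [383.0, 161.0])
shelf
blue_slot
label_blue (0.67, [485.0, 310.0, 32.0], [218.0, 214.0])
label_green (0.6, [408.0, 290.0, 32.0], [224.0, 242.0])
stand (0.6, [446.0, 303.0, 0.0], [223.0, 229.0])
rolling_pin (0.68, [623.0, -449.0, 1.0], [480.0, 174.0]) (0.43, [634.0, 113.0, 77.0], [288.0, 160.0])
bisque_cup (0.93, [609.0, 314.0, 0.0], [222.0, 173.0]) (0.7, [426.0, -6.0, 6.0], [330.0, 238.0])
bisque_bowl (0.83, [598.0, 490.0, 3.0], [161.0, 176.0])
glaze_brush (0.95, [427.0, -7.0, 5.0], [330.0, 237.0]) (0.42, [449.0, 300.0, 1.0], [224.0, 228.0])
wood_rib (0.95, [418.0, 187.0, -2.0], [263.0, 239.0])
scene cam [1357. -315.  752.]
pot_blue (0.93, [390.0, -343.0, -1.0], [202.0
[... 653 characters left out ...]
77.0], [392.0, 226.0]) (0.52, [404.0, 290.0, 34.0], [407.0, 180.0])
stand (0.91, [449.0, 301.0, -0.0], [416.0, 196.0])
rolling_pin (0.71, [625.0, -450.0, 2.0], [169.0, 302.0]) (0.56, [603.0, 486.0, 0.0], [496.0, 211.0])
bisque_cup (0.95, [609.0, 311.0, 3.0], [447.0, 225.0]) (0.39, [446.0, 298.0, -2.0], [415.0, 196.0])
bisque_bowl (0.61, [606.0, 484.0, -0.0], [496.0, 212.0])
glaze_brush (0.7, [430.0, -5.0, -2.0], [321.0, 214.0]) (0.47, [638.0, -17.0, 77.0], [344.0, 239.0])
wood_rib
1.6 [281.24347268 558.13703649 222.69059868] [[-8.93015504e-01  4.50025898e-01  1.20697894e-05]
 [ 4.50025898e-01  8.93015504e-01  3.22838784e-05]
 [ 3.75007233e-06  3.42617217e-05 -9.99999999e-01]] 88.053235008512
```

Run:
```python
import cv2,numpy as np
t=cv2.imread('pics/top0.png');s=cv2.imread('pics/scene0.png')
a=cv2.resize(t[130:300,140:500],(800,378),interpolation=cv2.INTER_CUBIC)
b=cv2.resize(t[205:300,410:490],None,fx=2.3,fy=2.3,interpolation=cv2.INTER_CUBIC)
c=cv2.resize(s[170:280,150:290],None,fx=2,fy=2,interpolation=cv2.INTER_CUBIC)
d=cv2.resize(s[140:230,380:490],None,fx=2.4,fy=2.4,interpolation=cv2.INTER_CUBIC)
o=np.zeros((600,800,3),np.uint8);o[:378]=a;x=0
for i in(b,c,d):
    i=i[:220];W=min(i.shape[1],800-x);o[378:378+i.shape[0],x:x+W]=i[:,:W];x+=i.shape[1]+5
cv2.imwrite('pics/m0.png',o)
```

```text
(no output)
```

View pics/m0.png

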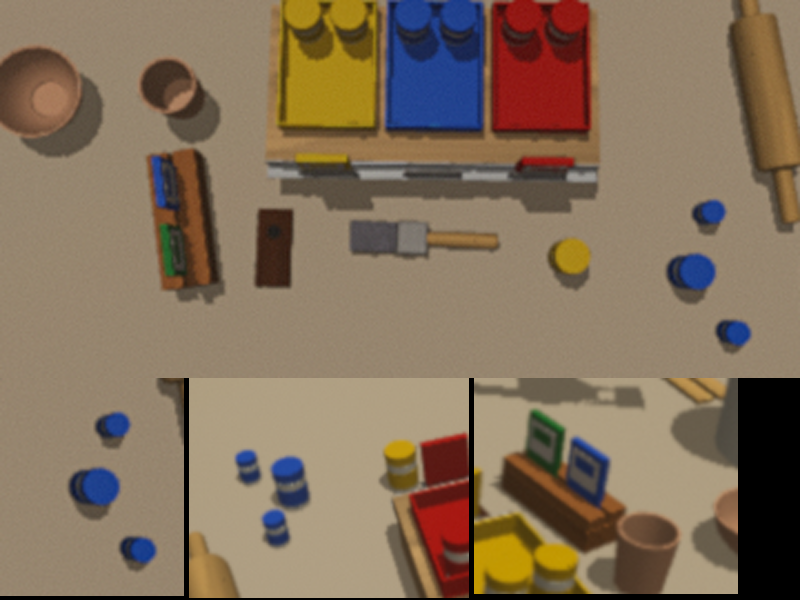

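Blue look-alikes in top view: (446,252), (466,278) and (455,226). The one at (446,252), world (390,-342), is clearly the largest in the enlarged crop, so it is pot_blue. The other two are small decoys. The crop also shows the label cards facing the scene camera (about world -y), and the blue holder at the far end of the stand at about (218,214).

move_arm(rows="-38.4 -31.9 0 0 87.8;-38.4 -31.9 0 0 87.8;-38.4 -31.9 0 0 87.8;-38.4 -31.9 0 0 87.8;-38.4 -31.9 0 0 87.8;-38.4 -31.9 0 0 87.8;-38.4 -31.9 0 0 87.8;-38.4 -31.9 0 0 87.8;-38.4 -31.9 0 0 87.8;-38.4 -31.9 0 0 87.8;-13.2 -48.4 0 0 87.8;-13.2 -48.4 0 0 87.8", force=15)

```text
clock: 3.1
ee_pos: [460.5, 0.6, 222.8]
eef_rot: [[-0.893, 0.45, 0.0], [0.45, 0.893, -0.0], [-0.0, 0.0, -1.0]]
ft_force: [0.4, -0.3, 0.1]
gripper_width: 87.7
grip_force: 0.0
```

move_arm(rows="-13.2 -48.4 0 0 87.8;-13.2 -48.4 0 0 87.8;-13.2 -48.4 0 0 87.8;-13.2 -48.4 0 0 87.8;-13.2 -48.4 0 0 87.8;-13.2 -48.4 0 0 87.8;-13.2 -48.4 0 0 87.8;0 0 50 0 87.8;0 0 50 0 87.8;0 0 0 0 87.8")

```text
clock: 4.35
ee_pos: [388.5, -340.3, 119.9]
eef_rot: [[-0.893, 0.45, -0.006], [0.45, 0.893, 0.005], [0.007, 0.002, -1.0]]
ft_force: [0.6, 0.1, 0.2]
gripper_width: 88.0
grip_force: 0.0
```

move_arm(rows="0 0 43.5 0 87.8;0 0 43.5 0 87.8;0 0 0 0 60;0 0 0 0 40;0 0 0 0 35;0 0 0 0 35;0 0 0 0 35", force=15)

```text
clock: 5.22
ee_pos: [391.0, -342.3, 36.5]
eef_rot: [[-0.893, 0.45, 0.001], [0.45, 0.893, -0.001], [-0.001, -0.0, -1.0]]
ft_force: [0.7, 0.3, 5.8]
gripper_width: 43.5
grip_force: 15.0
```

move_arm(rows="0 0 -46.5 0 35;0 0 -46.5 0 35;0 0 -46.5 0 35;0 0 -46.5 0 35;-4.9 48.1 0 0 35;-4.9 48.1 0 0 35;-4.9 48.1 0 0 35;-4.9 48.1 0 0 35;-4.9 48.1 0 0 35;-4.9 48.1 0 0 35;-4.9 48.1 0 0 35;-4.9 48.1 0 0 35")

```text
clock: 6.72
ee_pos: [599.2, -14.6, 221.6]
eef_rot: [[-0.893, 0.45, -0.0], [0.45, 0.893, -0.0], [0.0, -0.0, -1.0]]
ft_force: [-0.1, -0.5, -1.0]
gripper_width: 43.7
grip_force: 15.0
```

move_arm(rows="0 0 45 0 35;0 0 45 0 35;0 0 8 0 35;0 0 5 0 35;0 0 2 0 35;0 0 0 0 35")

```text
clock: 7.48
ee_pos: [599.7, -16.2, 118.0]
eef_rot: [[-0.893, 0.45, 0.002], [0.45, 0.893, -0.0], [-0.002, 0.001, -1.0]]
ft_force: [-0.3, -0.2, -0.3]
gripper_width: 43.5
grip_force: 15.0
```

move_arm(rows="0 0 2 0 35;0 0 0 0 35")

```text
clock: 7.72
ee_pos: [599.5, -16.1, 115.6]
eef_rot: [[-0.893, 0.45, 0.002], [0.45, 0.893, -0.0], [-0.002, 0.001, -1.0]]
ft_force: [1.2, 0.1, 4.9]
gripper_width: 43.7
grip_force: 15.0
```

move_arm(rows="0 0 0 0 60;0 0 0 0 60;0 0 0 0 70;0 0 -50 0 70;0 0 -50 0 70;0 0 -5 0 87.8")

```text
clock: 8.48
ee_pos: [601.0, -16.1, 223.5]
eef_rot: [[-0.893, 0.45, 0.007], [0.45, 0.893, -0.0], [-0.006, 0.003, -1.0]]
ft_force: [-0.2, -0.5, -1.1]
gripper_width: 76.8
grip_force: 0.0
```

move_arm(rows="15.5 -40.1 0 0 87.8;15.5 -40.1 0 0 87.8;15.5 -40.1 0 0 87.8;15.5 -40.1 0 0 87.8;15.5 -40.1 0 0 87.8;15.5 -40.1 0 0 87.8;0 0 46.2 0 87.8;0 0 46.2 0 87.8;0 0 0 0 87.8")

```text
clock: 9.6
ee_pos: [404.4, -187.7, 124.2]
eef_rot: [[-0.893, 0.45, -0.008], [0.45, 0.893, 0.004], [0.009, -0.0, -1.0]]
ft_force: [-0.3, 0.2, 0.6]
gripper_width: 87.9
grip_force: 0.0
```

move_arm(rows="0 0 46.2 0 87.8;0 0 46.2 0 87.8;0 0 0 0 60;0 0 0 0 40;0 0 0 0 35;0 0 0 0 35;0 0 0 0 35")

```text
clock: 10.48
ee_pos: [408.1, -189.3, 35.8]
eef_rot: [[-0.893, 0.45, 0.002], [0.45, 0.893, -0.001], [-0.002, 0.0, -1.0]]
ft_force: [0.7, 0.8, 7.6]
gripper_width: 43.6
grip_force: 15.0
```

move_arm(rows="0 0 -46.2 0 35;0 0 -46.2 0 35;0 0 -46.2 0 35;0 0 -46.2 0 35;-4.4 44.6 0 0 35;-4.4 44.6 0 0 35;-4.4 44.6 0 0 35;-4.4 44.6 0 0 35;-4.4 44.6 0 0 35;-4.4 44.6 0 0 35;-4.4 44.6 0 0 35;-4.4 44.6 0 0 35")

```text
clock: 11.98
ee_pos: [599.7, 115.0, 219.6]
eef_rot: [[-0.893, 0.45, -0.001], [0.45, 0.893, -0.0], [0.0, -0.0, -1.0]]
ft_force: [0.0, -0.6, -0.8]
gripper_width: 43.7
grip_force: 15.0
```

move_arm(rows="0 0 45 0 35;0 0 45 0 35;0 0 8 0 35;0 0 5 0 35;0 0 3 0 35;0 0 0 0 35")

```text
clock: 12.72
ee_pos: [600.4, 113.8, 115.0]
eef_rot: [[-0.893, 0.45, 0.002], [0.45, 0.893, 0.0], [-0.002, 0.001, -1.0]]
ft_force: [0.2, 0.0, -1.9]
gripper_width: 43.5
grip_force: 15.0
```

move_arm(rows="0 0 1 0 35;0 0 0 0 60;0 0 0 0 60;0 0 0 0 70;0 0 -50 0 70;0 0 -50 0 70;0 0 -20 0 50;0 0 0 0 50")

```text
clock: 13.72
ee_pos: [600.4, 113.9, 234.4]
eef_rot: [[-0.893, 0.45, 0.003], [0.45, 0.893, 0.001], [-0.003, 0.002, -1.0]]
ft_force: [-0.3, -0.1, 0.0]
gripper_width: 53.6
grip_force: 0.0
```

Run:
```python
from h import *
P={}
for n in("top","scene"):
    p=shot(n,n+'1.png');P[n]=p
    for l in "label_blue label_green stand tray_blue pot_blue pot_yellow blue_slot lip1".split():
        print(n,l,*[(round(d['confidence'],2),w(p,d['xyz']).round(1).tolist()) for d in robot.tip_of(p,l)[:5]])
o=robot.observe();print(o['clock'],o['ee_pos'])
t=cv2.imread('pics/top1.png');s=cv2.imread('pics/scene1.png')
np.save('cal.npy',{n:{k:np.array(P[n][k]) for k in('K','distortion','R','t')} for n in P},allow_pickle=True)
o=np.zeros((600,800,3),np.uint8)
o[:300,:400]=cv2.resize(t[190:265,180:280],(400,300),interpolation=cv2.INTER_CUBIC)
o[300:,:400]=cv2.resize(t[140:215,260:360],(400,300),interpolation=cv2.INTER_CUBIC)
o[:300,400:]=cv2.resize(s[155:230,375:475],(400,300),interpolation=cv2.INTER_CUBIC)
o[300:,400:]=cv2.resize(s[160:280,260:420],(400,300),interpolation=cv2.INTER_CUBIC)
cv2.imwrite('pics/m1.png',o)
```

```text
top label_blue (0.48, [483.3, 304.9, 29.6])
top label_green
top stand
top tray_blue (0.58, [632.7, -20.5, 75.4])
top pot_blue (0.54, [467.4, -366.7, -1.2]) (0.49, [597.5, -16.4, 77.8]) (0.48, [317.3, -396.2, 1.9])
top pot_yellow
top blue_slotTraceback (most recent call last):
  File "<stdin>", line 6, in <module>
ValueError: it knows: bisque_bowl, bisque_cup, blue_slot, glaze_brush, label_blue, label_green, pot_blue, pot_yellow, rail, rolling_pin, shelf, stand, tray_blue, tray_red, tray_yellow, wood_rib
```

```bash
cat > fit.py <<'E'
from h import *
from scipy.optimize import minimize
P={n:shot(n,n+'1.png') for n in('top','scene')}
def hsvm(img,lo,hi): 
    m=cv2.inRange(cv2.cvtColor(img,cv2.COLOR_BGR2HSV),lo,hi);return m
C={'blue':((105,110,40),(125,255,255)),'green':((50,90,30),(85,255,255)),'yellow':((20,140,60),(32,255,255)),'red':((0,160,50),(6,255,255))}
B=np.array([[x,y,z] for x in(-5,5) for y in(-30,30) for z in(26,86)],float)
S=8
def box(p,q,z0):
    a=q[2];R=np.array([[np.cos(a),-np.sin(a),0],[np.sin(a),np.cos(a),0],[0,0,1]])
    return pix(p,B@R.T+[q[0],q[1],z0])
def fit(q0,z0,col,cams,imgs,yaw=True):
    T={}
    for n in cams:
        m=hsvm(imgs[n],*C[col]);k,L,st,_=cv2.connectedComponentsWithStats(m)
        h=cv2.convexHull(box(P[n],q0,z0).astype(np.float32));c=h[:,0].mean(0)
        roi=np.zeros_like(m);cv2.fillConvexPoly(roi,h.astype(int),1)
        best=max(range(1,k),key=lambda i:(roi[L==i]>0).sum())
        pts=np.argwhere(L==best)[:,::-1];hh=cv2.convexHull(pts.astype(np.int32))
        t=np.zeros_like(m);cv2.fillConvexPoly(t,hh,1);T[n]=t
        print(col,n,'area',t.sum(),'model',cv2.contourArea(h),'off',pts.mean(0)-c)
    def cost(q):
        s=0
        for n in cams:
            h=cv2.convexHull(box(P[n],q,z0).astype(np.float32))[:,0]
            lo=h.min(0).astype(int)-8;W=T[n].shape
            x0,y0=max(0,lo[0]),max(0,lo[1]);x1,y1=int(h[:,0].max())+8,int(h[:,1].max())+8
            r=np.zeros(((y1-y0)*S,(x1-x0)*S),np.uint8);cv2.fillConvexPoly(r,(((h-[x0,y0])+.5)*S).astype(int),1)
            r=cv2.resize(r.astype(np.float32),(x1-x0,y1-y0),interpolation=cv2.INTER_AREA)
            t=T[n][y0:y1,x0:x1].astype(float);s+=np.abs(r-t).sum()+T[n].sum()-t.sum()
        return s
    sx=np.array([[0,0,0],[6,0,0],[0,6,0],[0,0,.12]]);r=None
    for i in range(4):
        r=minimize(cost,q0 if r is None else r.x,method='Nelder-Mead',options=dict(initial_simplex=(q0 if r is None else r.x)+sx*(-1)**i,xatol=.05,fatol=.2))
    print(col,cams,'x y yaw',r.x[:2].round(1),np.degrees(r.x[2]).round(1),'cost',round(r.fun,1),'of',sum(T[n].sum() for n in cams))
    return r.x
E
python3 - <<'E'
from fit import *
I0={n:cv2.imread(f'pics/{n}0.png') for n in('top','scene')}
a=np.radians(103)
fit(np.array([484,307,a]),32,'blue',['top','scene'],I0);fit(np.array([484,307,a]),32,'blue',['scene'],I0);
fit(np.array([406,290,a]),32,'green',['top','scene'],I0)
fit(np.array([512,115,0.]),55,'yellow',['top'],I0)
fit(np.array([515,-146,0.]),55,'red',['top'],I0);fit(np.array([515,-146,0.]),55,'red',['scene'],I0)
t=cv2.imread('pics/top1.png');s=cv2.imread('pics/scene1.png')
o=np.zeros((600,800,3),np.uint8)
o[:300,:400]=cv2.resize(I0['top'][190:265,180:280],(400,300),interpolation=cv2.INTER_CUBIC)
o[300:,:400]=cv2.resize(t[140:215,280:380],(400,300),interpolation=cv2.INTER_CUBIC)
o[:300,400:]=cv2.resize(I0['scene'][155:230,375:475],(400,300),interpolation=cv2.INTER_CUBIC)
o[300:,400:]=cv2.resize(s[160:280,290:450],(400,300),interpolation=cv2.INTER_CUBIC)
cv2.imwrite('pics/m1.png',o)
E
```

```text
blue top area 120 model 229.83298349927645 off [-1.95785721 -0.72866954]
blue scene area 311 model 351.3856362840161 off [1.27863352 1.19916119]
blue ['top', 'scene'] x y yaw [485.  306.2] 93.2 cost 166.4 of 431
blue scene area 311 model 351.3856362840161 off [1.27863352 1.19916119]
blue ['scene'] x y yaw [489.3 302.7] 91.4 cost 26.6 of 311
green top area 117 model 231.10156339756213 off [-2.95836922 -0.02110102]
green scene area 267 model 314.383117496036 off [1.92705585 0.05415474]
green ['top', 'scene'] x y yaw [405.5 291.7] 91.6 cost 163.1 of 384
yellow top area 153 model 168.2168047586456 off [-0.04128284 -1.07478333]
yellow ['top'] x y yaw [514.4 115.4] -3.9 cost 23.9 of 153
red top area 123 model 173.60205196542665 off [ 0.58463542 -0.08937073]
red ['top'] x y yaw [ 513.4 -146.4] 5.2 cost 46.8 of 123
red scene area 494 model 517.1838533044793 off [-0.36319258 -0.08808611]
red ['scene'] x y yaw [ 514.9 -146.7] 4.9 cost 47.4 of 494
```

View pics/m1.png

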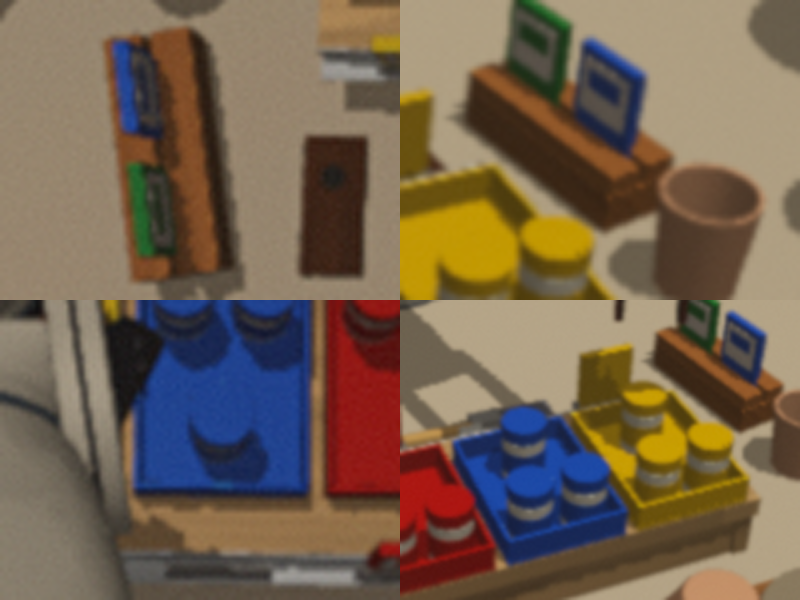

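Run:
```python
from h import *
P={n:shot(n) for n in('top','scene')}
p=P['top']
def L(name,a,b,z,ref=0):
    A,B=ray(p,*a,z),ray(p,*b,z);d=B-A;print(name,A[:2].round(1),B[:2].round(1),'ang',np.degrees(np.arctan2(d[1],d[0])).round(1),'len',np.linalg.norm(d).round(1))
L('stand left',(213,260),(206.25,200),50)
L('blue edge',(212,223.75),(208.5,200.5),118)
L('green edge',(214.5,253.25),(212.25,231.25),118)
L('tray front',(357.5,189),(313.75,187.5),105)
# other reference: yellow and red tray front corners, from first image m0: scale 800/360
f=lambda x,y:(140+x*.45,130+y*.45)
L('trays front',f(588,131),f(279,129),105)
L('shelf top front',f(597,164),f(270,162),75)
# scene edges of labels top front edge
p=P['scene'];g=lambda x,y:(375+x/4-100,155+y/4)
L('blue top sc',g(582,42),g(645,72),118);L('green top sc',g(510,0),g(570,18),118)
for n in P:
    p=P[n]
    for l in('label_blue','stand','blue_slot','rail','shelf'):
        print(n,l,*[(round(d['confidence'],2),w(p,d['xyz']).round(1).tolist()) for d in robot.tip_of(p,l)[:2]])
```

```text
stand left [358.3 311.8] [522.7 340.2] ang 9.8 len 166.9
blue edge [451.6 300.4] [511.9 313. ] ang 11.8 len 61.6
green edge [376.4 289.6] [432.3 298.6] ang 9.2 len 56.6
tray front [551.4 -75.6] [553.4  40.6] ang 89.0 len 116.2
trays front [ 553.8 -201. ] [549.6 168.3] ang 90.6 len 369.3
shelf top front [ 518.3 -218. ] [513.8 182.4] ang 90.6 len 400.4
blue top sc [461.4 293.6] [513.2 314.7] ang 22.2 len 55.9
green top sc [388.4 273.8] [428.  302.9] ang 36.2 len 49.2
top label_blue (0.4, [485.0, 306.7, 33.9])
top stand
top blue_slot (0.2, [607.8, 310.9, 3.2])
top rail
top shelf
scene label_blue (0.58, [486.3, 309.4, 28.9])
scene stand (0.97, [448.9, 300.1, -0.9])
scene blue_slot
scene rail
scene shelf (0.93, [616.7, -16.8, 0.6]) (0.67, [487.0, 307.0, 32.9])
```

Both pots stand upright in their trays (lower crops). The blue holder stands in the groove with its card on the -y side. Next I go to the holder.

move_arm(rows="0 0 0 -0.1625 40;0 0 0 -0.1625 40;0 0 0 -0.1625 40;0 0 0 -0.1625 40;15.7 41.7 0 0 40;15.7 41.7 0 0 40;15.7 41.7 0 0 40;15.7 41.7 0 0 40;15.7 41.7 0 0 40;0 0 28 0 40;0 0 28 0 40;0 0 28 0 40")

```text
clock: 16.32
ee_pos: [484.3, 304.8, 148.1]
eef_rot: [[-0.983, -0.183, 0.001], [-0.183, 0.983, 0.0], [-0.001, 0.0, -1.0]]
ft_force: [0.3, 0.1, -0.6]
gripper_width: 39.7
grip_force: 0.0
```

move_arm(rows="0 0 0 0 40;0 0 0 0 40")

```text
clock: 16.58
ee_pos: [484.9, 304.8, 149.6]
eef_rot: [[-0.983, -0.182, 0.001], [-0.182, 0.983, 0.001], [-0.001, 0.0, -1.0]]
ft_force: [0.2, -1.2, 0.3]
gripper_width: 39.9
grip_force: 0.0
```

move_arm(rows="0 0 40 0 40;0 0 30 0 40;0 0 9 0 40;0 0 0 0 20;0 0 0 0 15;0 0 0 0 12;0 0 0 0 8;0 0 0 0 5;0 0 0 0 5", force=4)

```text
clock: 17.7
ee_pos: [484.9, 305.2, 70.5]
eef_rot: [[-0.983, -0.182, 0.001], [-0.182, 0.983, 0.001], [-0.002, 0.001, -1.0]]
ft_force: [-1.8, 2.5, 6.9]
gripper_width: 9.7
grip_force: 4.0
```

move_arm(rows="0 0.7 0 0 5;0 0 0 0 5;0 0 0 0 5", force=4)

```text
clock: 18.08
ee_pos: [484.8, 305.4, 70.4]
eef_rot: [[-0.983, -0.182, 0.001], [-0.182, 0.983, 0.001], [-0.001, 0.0, -1.0]]
ft_force: [-1.6, 0.1, 5.6]
gripper_width: 10.0
grip_force: 4.0
```

move_arm(rows="0 0 0 0 5;0 0 0 0 5;0 0 -10 0 5;0 0 -20 0 5;0 0 -40 0 5;0 0 -40 0 5;0 0 0 0 5", force=35)

```text
clock: 18.95
ee_pos: [485.9, 305.8, 183.1]
eef_rot: [[-0.983, -0.182, 0.005], [-0.182, 0.983, 0.002], [-0.006, 0.001, -1.0]]
ft_force: [0.5, -0.2, -0.4]
gripper_width: 9.6
grip_force: 35.0
```

move_arm(rows="0 0 0 0.1744 5;0 0 0 0.1744 5;0 0 0 0.1744 5;0 0 0 0.1744 5;0 0 0 0.1744 5;0 0 0 0.1744 5;0 0 0 0.1744 5;0 0 0 0.1744 5;0 0 0 0.1744 5;0 0 0 0.1744 5")

```text
clock: 20.2
ee_pos: [483.3, 304.4, 178.4]
eef_rot: [[-0.004, 1.0, -0.002], [1.0, 0.004, -0.002], [-0.002, -0.002, -1.0]]
ft_force: [-0.5, 0.0, -0.5]
gripper_width: 9.7
grip_force: 35.0
```

move_arm(rows="-46 -0.5 0 0 5;-46 -0.5 0 0 5;-46 -0.5 0 0 5;-46 -0.5 0 0 5;-46 -0.5 0 0 5;-46 -0.5 0 0 5;-46 -0.5 0 0 5;0 0 0 0 5;0 0 0 0 5;0 0 0 0 5")

```text
clock: 21.45
ee_pos: [483.6, -15.9, 179.3]
eef_rot: [[-0.011, 1.0, -0.001], [1.0, 0.011, 0.0], [0.0, -0.001, -1.0]]
ft_force: [-0.2, 0.3, -1.7]
gripper_width: 10.3
grip_force: 35.0
```

Run:
```python
from fit import *
o=robot.observe();e=o['ee_pos'];print(o['clock'],e,o['eef_rot'][0])
I={n:cv2.imread(f'pics/{n}1.png') for n in('top','scene')}
fit(np.array([e[0],e[1],0.]),e[2]-38.4,'blue',['scene'],I)
fit(np.array([514,-146,0.]),55,'red',['scene'],I);fit(np.array([514,115,0.]),55,'yellow',['scene'],I)
for l in('label_blue',):
    for n in P: print(n,*[(round(d['confidence'],2),w(P[n],d['xyz']).round(1).tolist()) for d in robot.tip_of(P[n],l)[:3]])
c=np.vstack([cv2.resize(I['top'][140:230,240:400],(640,360),interpolation=cv2.INTER_CUBIC)[:300],cv2.resize(I['scene'][150:260,270:430],(640,440),interpolation=cv2.INTER_CUBIC)[:300]])
cv2.imwrite('pics/m2.png',c)
```

```text
21.55 [483.81884692 -15.90166192 179.53433691] [-1.16969557e-02  9.99931526e-01 -3.52328502e-04]
blue scene area 540 model 526.1366709456779 off [-1.79220013  6.22731337]
blue ['scene'] x y yaw [505.8 -24.3] 20.1 cost 109.7 of 540
red scene area 508 model 516.5907050773967 off [-0.28602638 -0.05665727]
red ['scene'] x y yaw [ 514.1 -146.9] 0.2 cost 43.0 of 508
yellow scene area 3486 model 445.2994012571871 off [18.74959049 27.74447384]
yellow ['scene'] x y yaw [707.9  81.4] -22.4 cost 2883.2 of 3486
top
scene (0.63, [637.4, -145.7, 72.6])
```

View pics/m2.png

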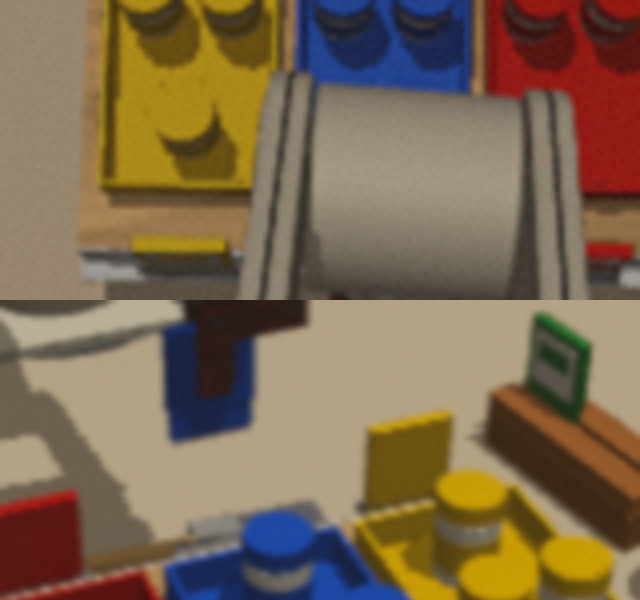

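Run:
```python
from h import *
P=shot('scene');e=robot.observe()['ee_pos']
X=[[e[0]+dx,e[1]+y,e[2]-38.4+z] for dx,y,z in((3,-28,0),(3,28,0),(2,-28,0),(5,-30,26),(5,30,26),(5,-30,86),(5,30,86))]
print(((pix(P,X)-[270,150])*4+[0,300]).round(1))
# fitted yellow/red tops, centres at x0
for n,y in(('y',115),('r',-146.5)):print(n,((pix(P,[[519,y-30,141],[519,y+30,141],[514,y,141]])-[270,150])*4+[0,300]).round(1))
import cv2
I=cv2.cvtColor(np.array(P['pixels']),cv2.COLOR_RGB2BGR);m=cv2.inRange(cv2.cvtColor(I,cv2.COLOR_BGR2HSV),(105,110,30),(125,255,255))
m[:, :300]=0;m[262-0:]=0
k,L,s,c=cv2.connectedComponentsWithStats(m);i=[j for j in range(1,k) if s[j][4]>50];print([(s[j].tolist(),c[j].round(1).tolist()) for j in i])
u=L==L[180,315] 
q=np.argwhere(u)
for v in range(q[:,0].min(),q[:,0].max()+1):
    r=q[q[:,0]==v][:,1];print(((v-150)*4+300,(r.min()-270)*4,(r.max()+1-270)*4),end=' ')
```

```text
[[171.  445.7]
 [251.7 428.8]
 [170.5 444.9]
 [167.8 414.1]
 [255.6 396.2]
 [164.8 332.5]
 [255.6 315.3]]
y [[373.5 432.4]
 [455.9 414.7]
 [411.8 419.6]]
r [[-16.6 516.1]
 [ 77.3 495.9]
 [ 28.6 501.5]]
[([489, 111, 57, 28, 1201], [516.8, 124.3]), ([311, 156, 22, 28, 341], [320.4, 171.4]), ([556, 174, 42, 50, 914], [575.1, 201.3]), ([312, 203, 69, 59, 2421], [345.0, 233.7])]
(324, np.int64(180), np.int64(196)) (328, np.int64(164), np.int64(196)) (332, np.int64(164), np.int64(196)) (336, np.int64(164), np.int64(196)) (340, np.int64(168), np.int64(252)) (344, np.int64(168), np.int64(252)) (348, np.int64(168), np.int64(252)) (352, np.int64(168), np.int64(252)) (356, np.int64(168), np.int64(252)) (360, np.int64(168), np.int64(252)) (364, np.int64(168), np.int64(252)) (368, np.int64(168), np.int64(252)) (372, np.int64(168), np.int64(252)) (376, np.int64(168), np.int64(252)) (380, np.int64(168), np.int64(252)) (384, np.int64(168), np.int64(252)) (388, np.int64(168), np.int64(252)) (392, np.int64(168), np.int64(252)) (396, np.int64(168), np.int64(248)) (400, np.int64(168), np.int64(248)) (404, np.int64(168), np.int64(248)) (408, np.int64(172), np.int64(248)) (412, np.int64(172), np.int64(248)) (416, np.int64(172), np.int64(248)) (420, np.int64(172), np.int64(248)) (424, np.int64(172), np.int64(236)) (428, np.int64(172), np.int64(212)) (432, np.int64(172), np.int64(196))
```

move_arm(rows="0 14.3 0 0 5;0 14.4 0 0 5;0 0 20 0 5;0 0 20 0 5;0 0 15 0 5;0 0 3 0 5;0 0 0 0 5;0 0 0 0 5", force=50)

```text
clock: 22.7
ee_pos: [513.2, -16.6, 122.3]
eef_rot: [[-0.01, 1.0, 0.001], [1.0, 0.01, -0.0], [-0.0, 0.001, -1.0]]
ft_force: [-0.4, -0.2, -0.9]
gripper_width: 9.8
grip_force: 50.0
```

move_arm(rows="0 -0.7 4 0 5;0 0 4 0 5;0 0 2 0 5;0 0 0 0 5")

```text
clock: 23.2
ee_pos: [511.8, -16.6, 111.5]
eef_rot: [[-0.01, 1.0, -0.0], [1.0, 0.01, 0.0], [0.0, -0.0, -1.0]]
ft_force: [0.3, -0.2, -1.3]
gripper_width: 9.7
grip_force: 50.0
```

move_arm(rows="0 0 2 0 5;0 0 2 0 5;0 0 0 0 5")

```text
clock: 23.58
ee_pos: [512.5, -16.6, 107.8]
eef_rot: [[-0.01, 1.0, 0.001], [1.0, 0.01, -0.0], [-0.0, 0.001, -1.0]]
ft_force: [2.5, -0.2, -0.6]
gripper_width: 9.7
grip_force: 50.0
```

move_arm(rows="0 0.7 2 0 5;0 0.3 2 0 5;0 0 2 0 5;0 0 0 0 5")

```text
clock: 24.08
ee_pos: [512.6, -16.6, 101.3]
eef_rot: [[-0.01, 1.0, -0.001], [1.0, 0.01, 0.0], [0.0, -0.001, -1.0]]
ft_force: [-0.1, -0.6, -2.2]
gripper_width: 9.6
grip_force: 50.0
```

move_arm(rows="0 0 3 0 5;0 0 3 0 5;0 0 2 0 5;0 0 1 0 5;0 0 0 0 5;0 0 0 0 5")

```text
clock: 24.82
ee_pos: [512.6, -16.5, 93.3]
eef_rot: [[-0.01, 1.0, -0.001], [1.0, 0.01, 0.0], [0.0, -0.001, -1.0]]
ft_force: [-5.2, -0.1, 12.2]
gripper_width: 10.1
grip_force: 50.0
```

move_arm(rows="0 -0.4 1 0 5;0 0 0 0 5;0 0 0 0 5;0 0 0 0 5")

```text
clock: 25.32
ee_pos: [512.7, -16.6, 93.3]
eef_rot: [[-0.01, 1.0, 0.0], [1.0, 0.01, 0.0], [0.0, 0.0, -1.0]]
ft_force: [-6.8, 0.7, 22.0]
gripper_width: 10.0
grip_force: 50.0
```

Run:
```python
from h import *
P=shot('scene','s3.png');T=shot('top','t3.png');o=robot.observe();e=np.array(o['ee_pos']);print(o['clock'],e.round(1),np.round(o['ft_force'],1),o['grip_force'])
f=lambda X:((pix(P,X)-[270,150])*5).round(0).tolist()
print('blue',f([[e[0]+5,e[1]+y,141] for y in(-30,30)]),'red/yel',f([[519,y,141] for y in(-176,-116,85,145)]))
s=cv2.imread('pics/s3.png');t=cv2.imread('pics/t3.png')
cv2.imwrite('pics/m3.png',cv2.resize(s[150:270,270:430],(800,600),interpolation=cv2.INTER_CUBIC))
```

```text
25.425 [512.6 -16.5  93.3] [-6.9  0.5 21.9] 50.00398635864258
blue [[229.0, 215.0], [339.0, 191.0]] red/yel [[-20.0, 270.0], [98.0, 245.0], [467.0, 165.0], [570.0, 143.0]]
```

View pics/m3.png

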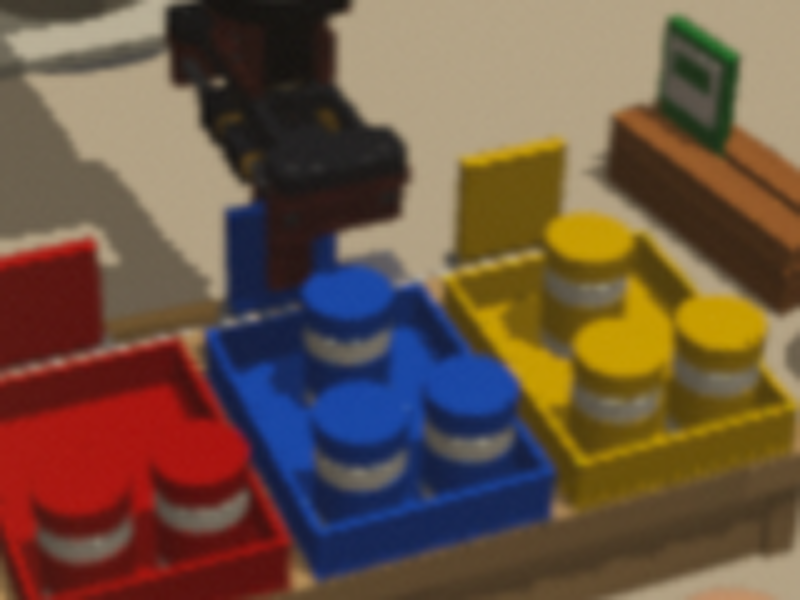

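The picture shows the blue holder seated in line with the red and yellow holders, its top-left corner at (228,210). Both pots stand upright in their trays, and the press is about 22 N. I'm handing the job in.

```bash
python3 -c "
from bench import robot
print(robot.close_job())"
```

```text
the job is handed in; nothing more can be done
None
```

I handed the job in at about 25 s. Both pots are upright in their matching trays, and the blue holder is fully home in its slot, still gripped at 50 N and pressed down with about 22 N; the judge's verdict was not shown.

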